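# Monthly trip test of the kitchen's safety socket box

### The job

Do the monthly trip test of the white safety socket box: slide the blue splash cover off the yellow test button and press the button so that the red lever drops by itself (do not pull the lever down by hand). Then lift the lever fully back up so that it stays up, and slide the splash cover fully shut over the button again. Leave the other things on the worktop where they stand.

Things in the scene. Friction and masses are not known exactly. Their poses are not given: they have to be found in the camera images.
- safety_box: White socket box, fixed to the worktop, 116 x 140 mm and 90 mm high to its flat deck. Origin: centre of its underside; x points to its rear (two round black sockets with grey rims on the rear of the deck), y to its left as seen from its front, z up. The front face, at -x, leans back by 12 degrees and carries the lever; it runs from x = -58 mm at the foot to x = -42 mm at the deck.
- cover (a joint): Splash cover over the test button: a see-through bluish tunnel, 40 x 40 mm, its top 16 mm above the deck, open at its two ends, with an opaque blue upright rib on top. It slides along the box's y axis. 0 m = shut, over the button; 0.060 m = fully open, shifted to the box's +y. It may stand up to 8 mm open at the start. Sliding takes about 1 N; it stays where it is left.
- cover_rib (a point): Centre of the top of the rib on the splash cover; moves with it. The rib is 10 mm thick along the box's y (pinch it along y), 26 mm long along the box's x, 18 mm tall above the cover's top; its top is 124 mm above the worktop.
- test_button (a joint): Yellow round test button, 18 mm across, standing 8 mm out of the deck under the splash cover. 0 m = out, 0.007 m = fully pressed, straight down; springs back. It trips the lever at about 4 mm of travel and 4 N.
- button_top (a point): Centre of the top face of the test button, 98 mm above the worktop when out; moves with it.
- lever (a joint): Red snap lever on the front of the box. 0 rad = fully up (on): it points to the box's -x, 35 degrees above level. 0.75 rad = dropped (off): 8 degrees below level. It snaps over-centre: released above about 0.22 rad it falls to 0.75, below that it snaps to 0; it starts up. Lifting it takes about 1.1 N at the grip point.
- lever_grip (a point): Grip point inside the red lever handle, on its centreline, 72 mm from the lever's axis; moves with the lever. The red handle is 16 mm wide along the box's y (pinch it along y), 9 mm thick, and reaches from 42 to 88 mm from the axis.
- lever_hinge (a point): Point on the lever's axis, inside the box, 52 mm above the worktop, in the middle plane of the lever. The axis runs along the box's y.
- red_kettle: Bystander: red electric kettle with black handle, 152 x 213 x 227 mm; origin at the centre of its underside.
- tea_cube: Bystander: black tea carton, 71 x 73 x 81 mm; origin at the centre of its underside.
- white_jar: Bystander: white jar with light blue cap, 54 x 55 x 96 mm; origin at the centre of its underside.
- biscuits: Bystander: bag of round brown biscuits, 48 x 108 x 89 mm; origin at the centre of its underside.
- small_carton: Bystander: pink and violet flat carton, 100 x 58 x 36 mm; origin at the centre of its underside.

How it is judged:
On the way, in this order (a step that is already met when the one before it is completed fails the run):
1. the test button, pressed, trips the lever while nothing of the robot touches the lever (value of joint test_button above 0.002 m and value of joint lever above 0.3 rad and contact force between each of the arm, the fingers and lever below 0.3 N).
2. the lever has dropped (value of joint lever above 0.65 rad).
3. the lever is lifted fully back up, the button out (value of joint lever below 0.08 rad and value of joint test_button below 0.0015 m), for 0.2 s.
At the end, for the whole second after the job is handed in: The lever rests fully up (within 0.08 rad), the test button is out (within 1.5 mm), the splash cover is shut (within 6 mm), and every bystander is within 30 mm of where it stood (all of step 3 and value of joint cover below 0.006 m and distance of each of red_kettle, tea_cube, white_jar, biscuits, small_carton from where it was at the start of the episode below 0.03 m); the robot touches nothing.
It fails at once if the lever is pulled or pushed down from its upper position by the robot (value of joint lever between 0.12 and 0.3 rad and velocity of joint lever above 0.3 rad/s and contact force between any of the fingers, the arm and lever above 0.5 N).
It fails at once if a bystander is knocked over (angle between any of red_kettle, tea_cube, white_jar, biscuits's own z axis and vertical above 0.5 rad).
It also fails if it takes over 54 s, if anything falls off the work surface, if the arm or the gripper's body presses on something with over 40 N, if the wrist force passes 120 N, or if a joint passes its speed limit or range.

### The arm

A 6-joint arm with a two-finger parallel gripper is mounted at the origin on a cart in front of the work surface, level with it; the furniture and walls round the work are solid. World frame = base frame: x ahead of the robot, y to its left, z up, the work surface at z = 0. Lengths are in m, angles in rad, forces in N, time in s.
With the tool pointing down it reaches from about 0.325 to 0.75 m from the base axis. Payload 7.6 kg.
Tool frame: the origin (TCP) lies between the finger pads; the fingertips stand manip.tips_ahead ahead of it and the grasp point (between the pads) lies 11 mm behind it (manip.tips_ahead is the distance from the TCP to the fingertips, in m); z points along the fingers, y is the line along which they close (so a half turn about z gives the same grasp; the last joint's range is limited). The gripper opens to 85 mm and grips with 20 to 120 N. Pads are 22 mm wide; open, the fingers measure 114 mm over their backs; the gripper's body (76 mm by 85 mm) begins 54 mm behind the grasp point. The pads swing forward as they close: fully open they stand 13 mm farther back than shut.
Start: joints at [-1.294, 0.052, 1.401, -0, 1.689, -0.07], TCP at [0.178, -0.494, 0.205] pointing down, gripper open.
Joint ranges: [-2.9, 2.9], [-0.91, 2.17], [0.12, 2.37], [-1.06, 4.2], [0.26, 2.73], [-2.93, 2.93]. Speed limits (rad/s): [2.57, 2.57, 3.01, 3.14, 3.14, 3.14].

### API

Orientations are given as [roll, pitch, yaw] about the fixed x, y, z axes, in that order (R = Rz(yaw) Ry(pitch) Rx(roll)).
In Python, from station import manip gives the robot as it stands. Calls block until the motion is done:
- manip.move_ptp(position, orientation): joint-space move of the TCP to a pose.
- manip.move_linear(position, frame=None, v=0.15, stop_force=None): straight line of the TCP; frame=None keeps the orientation; v is the mean speed in m/s. With stop_force (N) it stops when the force on the tool has changed by that much, and returns True; else False.
- manip.movej(angles): joint-space move.
- manip.move_gripper(opening, f_grip=None): opening from 0.0 (shut) to 1.0 (fully open); f_grip is the grip in N (None keeps the last); returns when the fingers have stopped.
- manip.hold(seconds).
- manip.inverse_kinematics(position, orientation): joint angles nearest the present ones, or None.
- manip.state(): the state.
- manip.grab_frame(name): name is "side" or "top" or "wrist"; returns the picture (400x640x3 uint8, red, green, blue); there is no depth.
- manip.camera_info(name): a dict with "vfov" (degrees; the focal length in pixels is half the picture's height over the tangent of half this angle, whatever the lens; pixels are square), "cx", "cy" (the principal point, pixels), "world_from_camera" (4x4, takes a point from camera to world coordinates). Camera axes: x right, y up, looking along -z (the intrinsics and any distortion apply to the point x, -y, -z); pixel columns grow to the right and rows downward; lengths in m; the calibration is good to about 2 mm. A picture is of the moment at which its call begins: read the wrist's pose just before it. camera_info takes no time and is no camera call; for the wrist camera it gives the pose at the moment of the call.
A pose or a line that the arm cannot do raises manip.Unreachable and nothing moves.
- manip.sign_off(): hands the job in; it is judged then, once.
The state is a dict: "time_s": time; "q": joint angles; "qvel": joint speeds; "tau": joint torques, N m; "eef_pos": TCP position; "eef_rot": TCP orientation; "force": force on the tool from outside, world axes, zero at the start; "torque": the same for the moment, N m; "gripper_width": opening from 0.0 (shut) to 1.0 (fully open); "grasp_force": force on a finger pad.
Only numpy, scipy, OpenCV 4.12 (cv2) and the standard library are available. Lean on these libraries where they do the work, as an engineer would, in place of code of your own. Each camera call takes 0.05 s, during which the arm holds its last target. There are 200 camera calls.

## Working session

There is one attempt and no reset: what is moved stays moved. The work goes in short steps, each a Python script; the robot and the scene stay as the last script left them, time stands still between calls to the robot, and variables do not carry over. Pictures are saved under pics/ and viewed, at most 10 in all, crops included, and the job is handed in when it is done.

```bash
ls; mkdir -p pics; python3 - <<'E'
from station import manip
import cv2
for n in("top","side"):
    f=manip.grab_frame(n); cv2.imwrite(f"pics/{n}0.png",f[:,:,::-1]); print(n,manip.camera_info(n))
print(manip.state()); print(manip.tips_ahead)
E
```

```text
pics
top {'vfov': 48.861421240148694, 'cx': 319.5233444184274, 'cy': 209.19281356642082, 'world_from_camera': array([[ 0.02785568,  0.99173323, -0.1252568 ,  0.33636806],
       [-0.99944799,  0.02536208, -0.02145896,  0.03791846],
       [-0.0181048 ,  0.12578541,  0.99189226,  1.51087848],
       [ 0.        ,  0.        ,  0.        ,  1.        ]])}
side {'vfov': 56.501702286284726, 'cx': 317.33096286900553, 'cy': 205.28631111988346, 'world_from_camera': array([[-0.86291601,  0.25416951, -0.43677662,  0.03288275],
       [-0.50512358, -0.40810091,  0.7604629 ,  0.89165455],
       [ 0.01503754,  0.87684178,  0.48054382,  0.64327515],
       [ 0.        ,  0.        ,  0.        ,  1.        ]])}
{'time_s': 0.1, 'q': array([-1.29429511e+00,  5.27363788e-02,  1.40160806e+00,  7.18448552e-06,
        1.68856874e+00, -7.02853536e-02]), 'qvel': array([-1.46508045e-05, -1.64404618e-03, -2.02256752e-03,  4.13620075e-04,
       -6.80457540e-05,  1.72319191e-04]), 'tau': array([ 1.12099999e-03, -3.82582140e+01, -3.60984957e+01, -5.99857503e-05,
        4.83731419e-03, -3.00294744e-05]), 'eef_pos': array([ 0.17838716, -0.49345575,  0.20438388]), 'eef_rot': array([-3.14027589e+00, -9.98555361e-05,  3.46787346e-01]), 'force': array([-0.43855671,  0.76197121, -0.4745743 ]), 'torque': array([-0.01696595, -0.05047403,  0.00375986]), 'grasp_force': 0.0, 'gripper_width': 1.00017673002843}
0.008
```

View pics/top0.png

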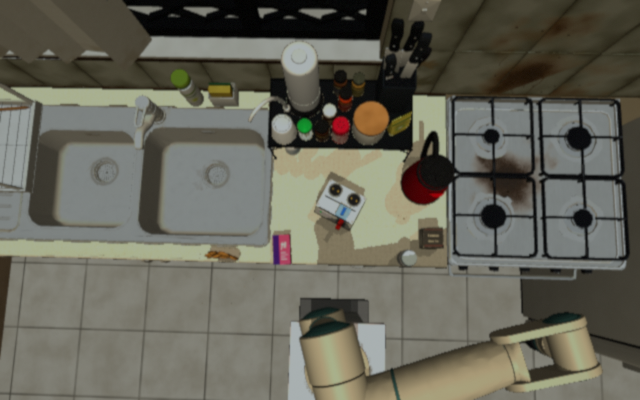

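View pics/side0.png

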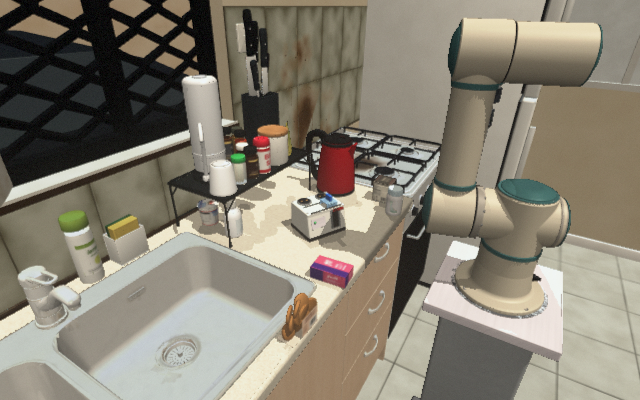

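Top view: box at about (341,202), lever toward (341,224), sockets at the rear; kettle at (425,175) to its right. Next I'll measure it coarsely and look with the wrist camera.

```bash
cat >h.py <<'E'
from station import manip
import numpy as np, cv2
def ray(info,u,v):
    f=200/np.tan(np.radians(info['vfov'])/2); T=info['world_from_camera']
    d=T[:3,:3]@np.array([(u-info['cx'])/f,-(v-info['cy'])/f,-1]); return T[:3,3],d
def at_z(info,u,v,z):
    o,d=ray(info,u,v); return o+d*(z-o[2])/d[2]
def proj(info,p):
    f=200/np.tan(np.radians(info['vfov'])/2); T=info['world_from_camera']
    c=T[:3,:3].T@(np.array(p)-T[:3,3]); return np.array([info['cx']-f*c[0]/c[2],info['cy']+f*c[1]/c[2]])
E
python3 - <<'E'
from h import *
i=manip.camera_info("top")
for n,u,v,z in[("sockL",335,188,.09),("sockR",354,199,.09),("cover",343,211,.106),("lever",341,224,.09),("kettle",427,180,.1),("jar",408,258,.09),("cube",431,237,.08),("pink",282,249,.036)]:
    print(n,at_z(i,u,v,z).round(3))
c=at_z(i,341,202,.09)
r=[np.pi,0,0.35]
# TCP well short of and above box; sweep left at height
for p in([.30,-.03,.36],[.34,-.03,.36]):
  for y in(0,-.5,.5,1.57,-1.57): print(p,y,manip.inverse_kinematics(p,[np.pi,0,y]))
print(manip.camera_info("wrist"), c)
E
```

```text
sockL [0.587 0.02  0.09 ]
sockR [ 0.552 -0.043  0.09 ]
cover [ 0.51  -0.007  0.106]
lever [ 0.469 -0.002  0.09 ]
kettle [ 0.619 -0.277  0.1  ]
jar [ 0.366 -0.219  0.09 ]
cube [ 0.436 -0.294  0.08 ]
pink [0.385 0.192 0.036]
[0.3, -0.03, 0.36] 0 [-2.22365855e-01 -5.45160545e-01  1.58761989e+00 -4.44089210e-16
  2.09913331e+00  1.34843047e+00]
[0.3, -0.03, 0.36] -0.5 [-2.22365855e-01 -5.45160545e-01  1.58761989e+00 -4.44089210e-16
  2.09913331e+00  1.84843047e+00]
[0.3, -0.03, 0.36] 0.5 [-2.22365855e-01 -5.45160545e-01  1.58761989e+00 -4.44089210e-16
  2.09913331e+00  8.48430472e-01]
[0.3, -0.03, 0.36] 1.57 [-2.22365855e-01 -5.45160545e-01  1.58761989e+00 -4.44089210e-16
  2.09913331e+00 -2.21569528e-01]
[0.3, -0.03, 0.36] -1.57 [-2.22365855e-01 -5.45160545e-01  1.58761989e+00 -4.44089210e-16
  2.09913331e+00  2.91843047e+00]
[0.34, -0.03, 0.36] 0 [-1.96328466e-01 -4.34477205e-01  1.51479856e+00 -4.44089210e-16
  2.06127130e+00  1.37446786e+00]
[0.34, -0.03, 0.36] -0.5 [-1.96328466e-01 -4.34477205e-01  1.51479856e+00 -4.44089210e-16
  2.06127130e+00  1.87446786e+00]
[0.34, -0.03, 0.36] 0.5 [-1.96328466e-01 -4.34477205e-01  1.51479856e+00 -4.44089210e-16
  2.06127130e+00  8.74467861e-01]
[0.34, -0.03, 0.36] 1.57 [-1.96328466e-01 -4.34477205e-01  1.51479856e+00 -4.44089210e-16
  2.06127130e+00 -1.95532139e-01]
[0.34, -0.03, 0.36] -1.57 None
{'vfov': 66.64021270171818, 'cx': 313.80177545460805, 'cy': 200.3744477980542, 'world_from_camera': array([[ 3.40171230e-01,  9.04452459e-01,  2.57389363e-01,
         2.44283628e-01],
       [-9.40363317e-01,  3.27356621e-01,  9.24904010e-02,
        -4.70547529e-01],
       [-6.04941600e-04, -2.73502089e-01,  9.61871219e-01,
         3.72695028e-01],
       [ 0.00000000e+00,  0.00000000e+00,  0.00000000e+00,
         1.00000000e+00]])} [ 0.54119555 -0.00063305  0.09      ]
```

```bash
python3 - <<'E'
from h import *
manip.move_ptp([.42,-.03,.36],[np.pi,0,-.5+np.pi])
i=manip.camera_info("wrist"); f=manip.grab_frame("wrist"); np.save("w1.npy",i); cv2.imwrite("pics/w1.png",f[:,:,::-1])
cv2.imwrite("pics/w1b.png",cv2.resize(f[:,:,::-1],(800,500)))
print(i,manip.state()['time_s'])
E
```

```text
{'vfov': 66.64021270171818, 'cx': 313.80177545460805, 'cy': 200.3744477980542, 'world_from_camera': array([[ 0.48059186, -0.84410068, -0.23775095,  0.36036711],
       [ 0.87694286,  0.46208478,  0.1320942 ,  0.00229651],
       [-0.00163971, -0.27197739,  0.96230225,  0.52796254],
       [ 0.        ,  0.        ,  0.        ,  1.        ]])} 2.1167
```

View pics/w1b.png

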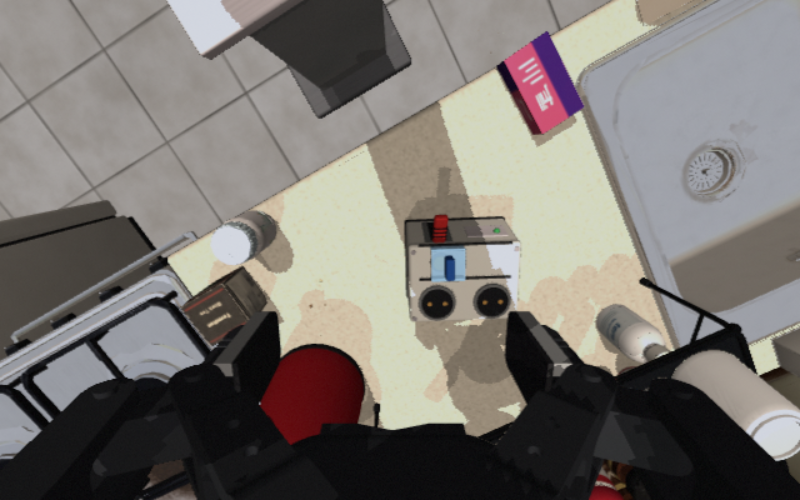

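Wrist view: box around (462,268), lever at (440,228) toward the front, cover at (448,265), rib at (450,267), sockets at (437,302)/(492,300). Next I'll enlarge it for exact pixels.

```bash
python3 - <<'E'
import cv2
f=cv2.imread("pics/w1.png")[160:265,315:425]
cv2.imwrite("pics/w1c.png",cv2.resize(f,None,fx=5.6,fy=5.6,interpolation=cv2.INTER_CUBIC))
E
```

```text
(no output)
```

View pics/w1c.png

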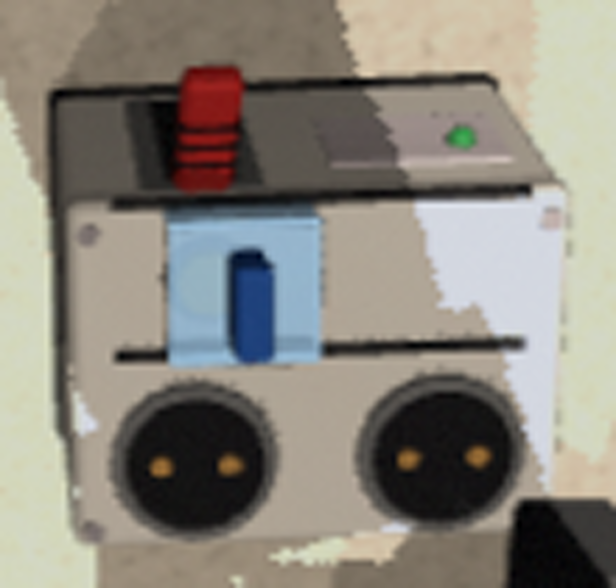

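```bash
python3 - <<'E'
from h import *
from scipy.optimize import least_squares
i=np.load("w1.npy",allow_pickle=True).item()
full=lambda x,y:(315+(x+.5)/5.6-.5,160+(y+.5)/5.6-.5)
# box-frame model points: deck corners
M=[((70,205),(-.042,-.07,.09)),((565,187),(-.042,.07,.09)),((75,543),(.058,-.07,.09)),((50,92),(-.058,-.07,0)),((495,80),(-.058,.07,0))]
def w(p,b): 
    c,s=np.cos(b[2]),np.sin(b[2]); return np.array([b[0]+c*p[0]-s*p[1],b[1]+s*p[0]+c*p[1],p[2]])
r=least_squares(lambda b:np.concatenate([proj(i,w(p,b))-full(*q) for q,p in M]),[.54,0,-.5])
b=r.x; print(b,r.fun.round(1))
def inbox(q,z):
    P=at_z(i,*full(*q),z); c,s=np.cos(b[2]),np.sin(b[2]); d=P[:2]-b[:2]; return np.array([c*d[0]+s*d[1],-s*d[0]+c*d[1]])
for n,q,z in[("rib",(253,322),.124),("ribfront top",(252,285),.124),("rib rear",(252,362),.124),("rib L",(231,320),.124),("rib R",(273,320),.124),("button",(203,275),.098),("coverFL",(167,215),.106),("coverFR",(320,213),.106),("coverRL",(168,363),.106),("coverRR",(321,362),.106),
 ("sockL",(194,460),.09),("sockR",(441,450),.09),("levtip L",(187,70),.1025),("levtip R",(240,70),.1025),("lev z.08",(207,130),.09),("slotf",(155,145),.05),("slot2",(240,145),.05)]: print(n,(1000*inbox(q,z)).round(1))
np.save("box.npy",b)
E
```

```text
[ 0.54096931  0.00310497 -0.46639643] [-2.   0.7  3.8  0.8 -1.3  1.4 -0.4 -1.2 -0.2 -1.8]
rib [-20.3 -23.1]
ribfront top [-30.1 -23.4]
rib rear [ -9.7 -23.3]
rib L [-21.  -28.6]
rib R [-20.7 -18.1]
button [-24.8 -32.6]
coverFL [-43.8 -42.7]
coverFR [-43.   -3.4]
coverRL [ -3.4 -42.7]
coverRR [-2.3 -2.5]
sockL [ 31.4 -34.2]
sockR [30.8 34.2]
levtip L [-80.7 -37. ]
levtip R [-80.3 -23.6]
lev z.08 [-62.2 -30.5]
slotf [-49.3 -40.8]
slot2 [-48.4 -16.3]
```

The fit is good: the box is at (0.541, 0.003) with yaw -0.466. In the crop, the cover stands slightly open, its rib is at box (-21,-23) mm and the button near (-24,-31). Next I'll open the cover.

```bash
cat >>h.py <<'E'
from scipy.spatial.transform import Rotation as Ro
b=np.load("box.npy")
def W(x,y,z):
    c,s=np.cos(b[2]),np.sin(b[2]); return [b[0]+c*x-s*y,b[1]+s*x+c*y,z]
def B(P):
    c,s=np.cos(b[2]),np.sin(b[2]); d=P[:2]-b[:2]; return np.array([c*d[0]+s*d[1],-s*d[0]+c*d[1],P[2]])
def ori(t,cam_front=True):
    "tool down; t = lean (rad) of the gripper body toward the box's front"
    z=np.array([np.sin(t),0,-np.cos(t)]); y=np.array([0,1. if cam_front else -1.,0]); x=np.cross(y,z)
    return (Ro.from_euler('z',b[2])*Ro.from_matrix(np.c_[x,y,z])).as_euler('xyz')
def rep(s=""):
    st=manip.state(); print(s,"t",round(st['time_s'],2),"box",(1000*B(st['eef_pos'])).round(1),"F",st['force'].round(1),"gw",round(st['gripper_width'],3),"gf",round(st['grasp_force'],1)); return st
E
python3 - <<'E'
from h import *
print(ori(0))
manip.move_gripper(.5,20)
manip.move_ptp(W(-.022,-.023,.16),ori(0)); rep("above")
print(manip.move_linear(W(-.022,-.023,.118),v=.08,stop_force=8)); rep("down")
manip.move_gripper(0.0,20); s=rep("grip"); y=B(s['eef_pos'])[1]
print(manip.move_linear(W(-.022,y+.066,.118),v=.05,stop_force=8)); rep("open")
f=manip.grab_frame("wrist"); cv2.imwrite("pics/w2.png",f[:,:,::-1])
for t in(.3,.5,.8):
  for cf in(True,False): print(t,cf,manip.inverse_kinematics(W(-.081,-.03,.042),ori(t,cf)))
E
```

```text
[3.14159265 0.         2.67519622]
above t 3.49 box [-21.4 -22.9 161.8] F [ 1.1 -0.3  0.4] gw 0.503 gf 0.0
False
down t 4.17 box [-21.9 -23.  118.1] F [ 0.9 -0.4 -0.6] gw 0.503 gf 0.0
grip t 4.65 box [-22.  -23.  118.1] F [ 0.1 -0.7 -0.3] gw 0.002 gf 0.0
False
open t 6.12 box [-22.   42.8 118. ] F [-0.4 -0.2 -0.4] gw 0.003 gf 0.0
0.3 True [ 0.04413232 -0.23934108  2.03537395 -0.16381084  1.08751567 -1.00285341]
0.3 False [ 0.04413232 -0.23934108  2.03537395 -0.16381084  1.08751567  2.13873924]
0.5 True [ 0.12775982 -0.35573123  2.1775744  -0.34306531  0.92376989 -0.82354108]
0.5 False [ 0.12775982 -0.35573123  2.1775744  -0.34306531  0.92376989  2.31805157]
0.8 True [ 0.27588343 -0.4392244   2.36065786 -0.79811856  0.74396198 -0.35560423]
0.8 False [ 0.27588343 -0.4392244   2.36065786 -0.79811856  0.74396198  2.78598842]
```

View pics/w2.png

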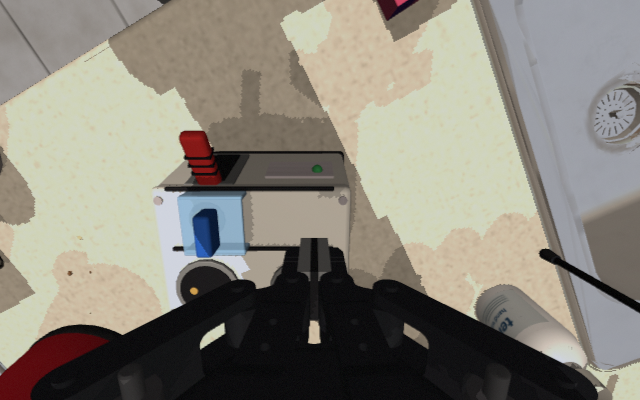

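```bash
python3 - <<'E'
from h import *
i=manip.camera_info("wrist"); s=rep()
print("tcp px",proj(i,s['eef_pos']),"tip",proj(i,s['eef_pos']-[0,0,.008]), "grasp",proj(i,s['eef_pos']+[0,0,.011]))
for n,p in[("deckFL",(-.042,-.07,.09)),("deckFR",(-.042,.07,.09)),("coverFL",(-.043,-.043,.106)),("ribtop",(-.022,-.023,.124)),("footFR",(-.058,.07,0)),("footFL",(-.058,-.07,0))]: print(n,proj(i,W(*p)).round(0))
f=cv2.imread("pics/w2.png")[120:330,140:380]
cv2.imwrite("pics/w2c.png",cv2.resize(f,None,fx=2.8,fy=2.8,interpolation=cv2.INTER_CUBIC))
E
```

```text
t 6.17 box [-22.   42.8 118. ] F [ 0.5  0.6 -0.4] gw 0.001 gf 0.0
tcp px [314.0440406  233.56274604] tip [314.05070856 228.68128387] grasp [314.03388614 240.99659507]
deckFL [144. 189.]
deckFR [355. 190.]
coverFL [174. 194.]
ribtop [200. 237.]
footFR [343. 150.]
footFL [193. 150.]
```

View pics/w2c.png

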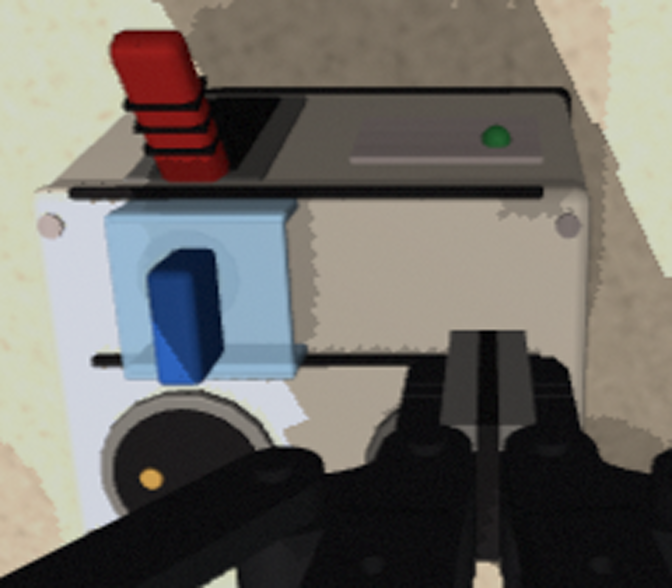

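The picture shows the rib untouched at (206,235), and the shut tips appear at (314,238), higher than predicted. I'll probe the deck under the fingers to find the true tip height.

```bash
python3 - <<'E'
from h import *
print(manip.move_linear(W(-.022,.043,.085),v=.04,stop_force=4)); s=rep("probe")
i=manip.camera_info("wrist"); f=manip.grab_frame("wrist"); cv2.imwrite("pics/w3.png",f[:,:,::-1])
manip.move_linear(W(-.022,.043,.16),v=.15); rep()
print("tip pred",proj(i,s['eef_pos']-[0,0,.008]))
f=f[150:330,140:380,::-1]
cv2.imwrite("pics/w3c.png",cv2.resize(f,None,fx=2.8,fy=2.8,interpolation=cv2.INTER_CUBIC))
E
```

```text
False
probe t 7.14 box [-21.8  43.1  85.3] F [ 0.4 -0.9  0.5] gw -0.0 gf 0.0
 t 7.84 box [-22.3  42.8 159.1] F [ 0.1  0.  -0.7] gw 0.002 gf 0.0
tip pred [314.05653177 228.78344357]
```

View pics/w3c.png

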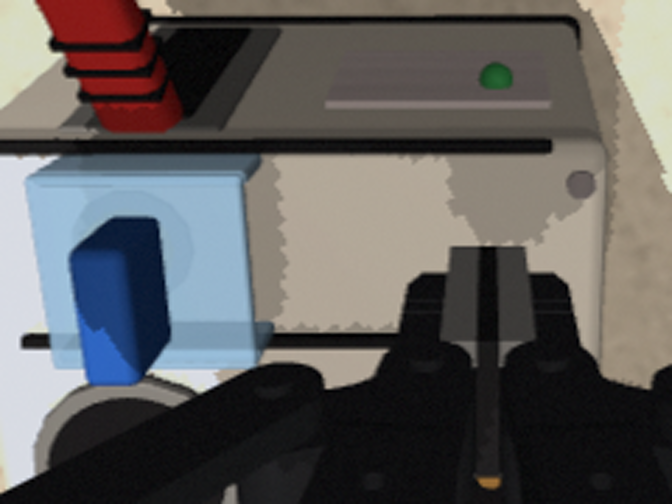

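The deck isn't reached even with the nominal tip at 77 mm, so I'll probe deeper.

```bash
python3 - <<'E'
from h import *
manip.move_linear(W(-.022,.043,.09),v=.15)
print(manip.move_linear(W(-.022,.043,.045),v=.03,stop_force=4)); s=rep("probe")
f=manip.grab_frame("wrist"); cv2.imwrite("pics/w4.png",f[:,:,::-1])
manip.move_linear(W(-.022,.043,.16),v=.15); rep()
E
```

```text
True
probe t 9.37 box [-22.1  43.   63.9] F [-0.9 -0.8  5.5] gw 0.0 gf 2.9
 t 10.21 box [-22.5  42.7 158.6] F [-0.4 -0.3 -0.6] gw -0.003 gf 0.0
```

The tips touch the deck (z 90 mm) at TCP z 64 mm. So the real fingertips are about 26 mm behind the TCP, not 8 mm ahead, and this agrees with the pictures. I'll plan with that measured offset.

```bash
cat >>h.py <<'E'
TB=.026 # measured: fingertips lie this far BEHIND the TCP
def tip(x,y,z,t=0): return W(x+TB*np.sin(t),y,z-TB*np.cos(t))
E
python3 - <<'E'
from h import *
manip.move_gripper(.45,20)
manip.move_linear(tip(-.022,-.023,.15),v=.2)
print(manip.move_linear(tip(-.022,-.023,.110),v=.08,stop_force=6)); rep("down")
manip.move_gripper(0.0,20); s=rep("grip"); y=B(s['eef_pos'])[1]
if s['gripper_width']>.05:
    print(manip.move_linear(tip(-.022,y+.066,.110),v=.05,stop_force=8)); rep("open")
f=manip.grab_frame("wrist"); cv2.imwrite("pics/w5.png",f[:,:,::-1])
E
```

```text
False
down t 11.83 box [-21.9 -22.9  84.1] F [ 0.5 -1.4  0.2] gw 0.452 gf 0.0
grip t 12.19 box [-21.6 -22.8  84.7] F [ 0.1 -0.2  2.8] gw 0.106 gf 24.4
True
open t 13.19 box [-21.7  30.1  84.7] F [-4.  -4.1  6.1] gw 0.106 gf 24.7
```

The cover is gripped and slid to its stop: y 30 mm is fully open, so shut, and the button, is at y -30 mm. Now I'll release it and press the button.

```bash
python3 - <<'E'
from h import *
manip.move_gripper(.35)
manip.move_linear(tip(-.022,.030,.14),v=.15)
manip.move_gripper(0.0)
manip.move_linear(tip(-.023,-.030,.14),v=.15)
manip.move_linear(tip(-.023,-.030,.104),v=.1); rep("above")
print(manip.move_linear(tip(-.023,-.030,.0915),v=.03,stop_force=12)); rep("press")
manip.hold(.4); rep("held")
manip.move_linear(tip(-.023,-.030,.14),v=.15)
manip.move_linear(tip(-.05,-.030,.20),v=.2)
np.save("w6.npy",manip.camera_info("wrist")); rep()
f=manip.grab_frame("wrist"); cv2.imwrite("pics/w6.png",f[:,:,::-1])
E
```

```text
above t 15.38 box [-23.  -29.6  78. ] F [-0.5 -0.  -0.5] gw 0.001 gf 0.0
True
press t 15.83 box [-22.3 -29.7  66.4] F [-1.4 -0.   3.5] gw 0.002 gf 2.2
held t 16.23 box [-22.3 -29.7  66.4] F [ 0.1 -1.4  6.2] gw 0.003 gf 2.7
 t 17.18 box [-50.3 -30.1 172.9] F [ 0.1 -0.9 -0.8] gw 0.001 gf 0.0
```

View pics/w6.png

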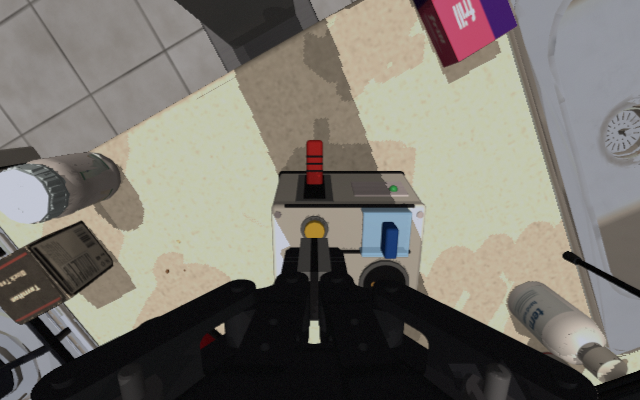

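The lever has dropped: red handle from (314,140) to (314,184), cover open at (385,233), button out at (314,230). Next I'll locate the lever and check the lift path's IK.

```bash
python3 - <<'E'
from h import *
i=np.load("w6.npy",allow_pickle=True).item()
for n,q,z in[("tip",(314.5,140.5),.042),("tipL",(306.5,150),.045),("tipR",(323,150),.045),("inner",(315,184),.05),("button",(314.5,230),.098)]: print(n,(1000*B(at_z(i,*q,z))).round(1))
hx=-.010
for th,t in[(.75,.6),(.6,.5),(.4,.4),(.2,.3),(.03,.25)]:
    a=.61-th; g=np.array([hx-.072*np.cos(a),-.03,.052+.072*np.sin(a)])
    # tips 12 mm past the grip point
    e=.012; p=tip(g[0]+e*np.sin(t),g[1],g[2]-e*np.cos(t),t)
    print(th,t,(g*1000).round(),manip.inverse_kinematics(p,ori(t)))
E
```

```text
tip [-94.1 -30.   42. ]
tipL [-85.3 -37.7  45. ]
tipR [-85.3 -21.8  45. ]
inner [-52.8 -29.4  50. ]
button [-23.4 -29.9  98. ]
0.75 0.6 [-81. -30.  42.] [ 0.13623914 -0.26831772  2.21997732 -0.49471265  0.7397452  -0.67517637]
0.6 0.5 [-82. -30.  53.] [ 0.09982543 -0.26308246  2.15805606 -0.35071994  0.84589126 -0.82397507]
0.4 0.4 [-80. -30.  67.] [ 0.06207641 -0.2421398   2.08270751 -0.2412253   0.96477353 -0.93816066]
0.2 0.3 [-76. -30.  81.] [ 0.0238404  -0.19933601  1.9968361  -0.1581796   1.08289716 -1.02465935]
0.03 0.25 [-70. -30.  91.] [ 0.00211631 -0.17004198  1.94050046 -0.12270523  1.1499524  -1.06454858]
```

```bash
python3 - <<'E'
from h import *
hx=-.008; e=.012
def P(th,t,e=e,dz=0):
    a=np.radians(35)-th; g=np.array([hx-.072*np.cos(a),-.03,.052+.072*np.sin(a)])
    return tip(g[0]+e*np.sin(t),g[1],g[2]-e*np.cos(t)+dz,t)
manip.move_gripper(.5,25)
manip.move_ptp(P(.75,.6,-.05),ori(.6)); rep("pre")
print(manip.move_linear(P(.75,.6),ori(.6),v=.1,stop_force=6)); rep("at")
manip.move_gripper(0.0,25); s=rep("grip")
if s['gripper_width']>.1:
    for th in np.arange(.65,.02,-.1).tolist()+[.02]:
        t=.25+.35*th/.75
        manip.move_linear(P(th,t),ori(t),v=.06)
    rep("up"); manip.hold(.3)
np.save("w7.npy",manip.camera_info("wrist"))
f=manip.grab_frame("side"); cv2.imwrite("pics/s7.png",cv2.resize(f[165:255,270:370,::-1],None,fx=5,fy=5,interpolation=cv2.INTER_CUBIC)); rep()
E
```

```text
pre t 18.43 box [-91.9 -29.3  63.7] F [-0.4 -0.8  1. ] gw 0.502 gf 0.0
False
at t 19.19 box [-57.2 -29.9  11.4] F [ 0.3 -0.   0.7] gw 0.499 gf 0.0
grip t 19.54 box [-57.6 -29.9  11.5] F [-5.5  0.5  6. ] gw 0.181 gf 30.0
up t 21.57 box [-58.5 -30.   54.5] F [ 4.4 -1.  -3.9] gw 0.177 gf 27.9
 t 21.93 box [-58.4 -30.   54.7] F [ 4.4 -1.4 -5.6] gw 0.181 gf 27.7
```

View pics/s7.png

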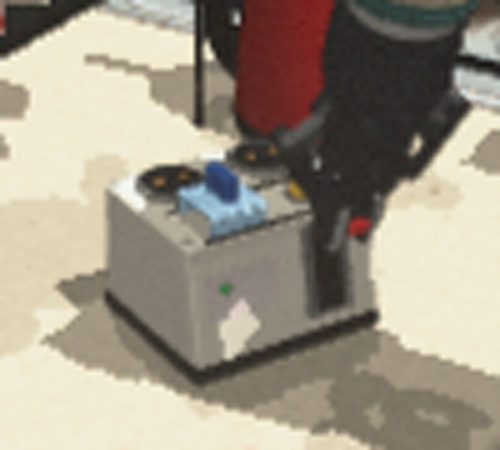

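The side view shows the lever gripped in the upper position at (358,228). Now I'll release it, check the lever numerically by its red pixels, then shut the cover.

```bash
python3 - <<'E'
from h import *
t=manip.state(); p=t['eef_pos']; zd=Ro.from_euler('xyz',t['eef_rot']).as_matrix()[:,2]
manip.move_gripper(.5); rep("rel")
manip.move_linear(p-.07*zd,v=.15)
manip.move_ptp(tip(-.05,-.03,.20),ori(0)); rep()
i=manip.camera_info("wrist"); f=manip.grab_frame("wrist"); cv2.imwrite("pics/w8.png",f[:,:,::-1])
for n in("w6","w8"):
    g=cv2.imread(f"pics/{n}.png").astype(int)[120:215,290:345]; m=(g[:,:,2]>110)&(g[:,:,1]<60)&(g[:,:,0]<60)
    v,u=np.nonzero(m); print(n,len(v),u.min()+290,u.max()+290,v.min()+120,v.max()+120)
for th in(0,.75):
    a=np.radians(35)-th; print(th,[proj(i,W(-.008-r*np.cos(a),-.03,.052+r*np.sin(a))).round() for r in(.045,.088)])
manip.move_linear(tip(-.022,.030,.15),v=.2)
print(manip.move_linear(tip(-.022,.030,.110),v=.1,stop_force=6))
manip.move_gripper(0.0,20); s=rep("grip")
if .05<s['gripper_width']<.2:
    print(manip.move_linear(tip(-.022,-.036,.110),v=.05,stop_force=8)); rep("shut")
    manip.move_gripper(.35); manip.move_linear(tip(-.022,-.03,.15),v=.15)
    manip.move_linear(tip(-.05,-.03,.20),v=.2); rep()
    f=manip.grab_frame("wrist"); cv2.imwrite("pics/w9.png",cv2.resize(f[100:300,220:480,::-1],None,fx=3,fy=2.9,interpolation=cv2.INTER_CUBIC))
E
```

```text
rel t 22.31 box [-58.1 -30.   55.5] F [-0.5  0.5  0.1] gw 0.5 gf 0.0
 t 23.35 box [-49.5 -30.5 172.3] F [-0.1  0.3 -0.7] gw 0.503 gf 0.0
w6 453 307 321 141 183
w8 378 306 323 166 200
0 [array([315., 199.]), array([315., 164.])]
0.75 [array([315., 183.]), array([315., 139.])]
False
grip t 24.91 box [-21.6  30.1  84.9] F [-1.4 -1.3  5.1] gw 0.105 gf 22.8
True
shut t 26.02 box [-21.5 -29.9  84.9] F [1.7 2.4 2. ] gw 0.111 gf 22.6
 t 27.21 box [-50.2 -30.1 173.3] F [-0.7 -0.2 -0.5] gw 0.346 gf 0.0
```

View pics/w9.png

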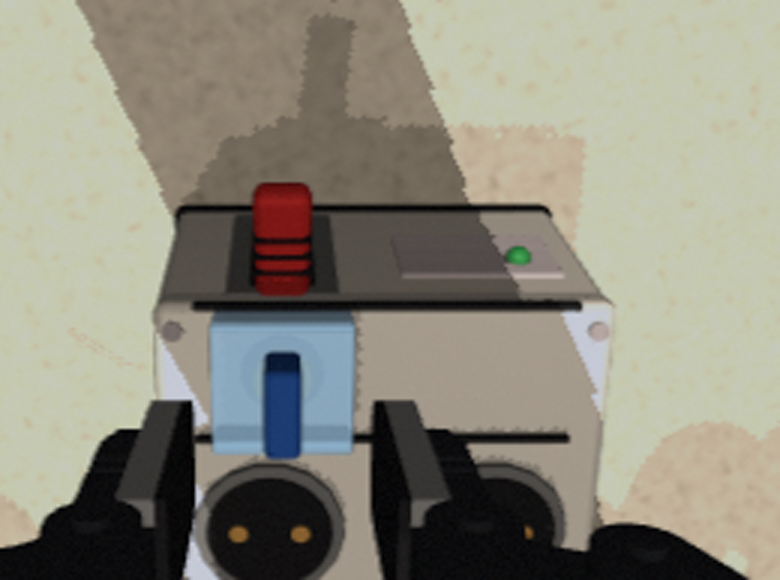

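The lever is up at (282,235), and the cover is centred over the button at (282,385), travelled 60.0 mm back from its open stop. The gripper is clear of everything.

```bash
python3 -c "
from station import manip
print(manip.sign_off())"
```

```text
the job is handed in; nothing more can be done
None
```

The trip test is done and handed in: the button tripped the lever, the lever is back up and staying up, the cover is fully shut, and I saw no contact with the other items; the judge's result was not shown.

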